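# Feel a keyed collet home in the bench collet fixture and lock it

## Robot

A 6-joint arm with a two-finger parallel gripper is mounted at the origin on a cart in front of the work surface, level with it; the furniture and walls round the work are solid. World frame = base frame: x ahead of the robot, y to its left, z up, the work surface at z = 0. Lengths are in m, angles in rad, forces in N, time in s.
With the tool pointing down it reaches from about 0.3 to 0.875 m from the base axis. Payload 6.4 kg.
Tool frame: the origin (TCP) lies on the mounting face of the last link; the fingertips stand 173 mm ahead of it and the grasp point (between the pads) lies 155 mm ahead of it (ctrl.tip_reach is the distance from the TCP to the fingertips, in m); z points along the fingers, y is the line along which they close (so a half turn about z gives the same grasp; the last joint's range is limited). The gripper opens to 85 mm and grips with 20 to 120 N. Pads are 22 mm wide; open, the fingers measure 114 mm over their backs; the gripper's body (76 mm by 85 mm) begins 54 mm behind the grasp point. The pads swing forward as they close: fully open they stand 13 mm farther back than shut.
Start: joints at [0.955, 0.181, 1.607, -0, 1.354, -0.206], TCP at [0.229, 0.527, 0.405] pointing down, gripper open.
Joint ranges: [-2.99, 2.99], [-0.89, 2.07], [0.3, 2.58], [-1.14, 4.28], [0, 2.63], [-3.12, 3.12]. Speed limits (rad/s): [2.57, 2.57, 3.01, 3.14, 3.14, 3.14].

## Interface

Orientations are given as a unit quaternion [w, x, y, z].
In Python, from bench import ctrl gives the robot as it stands.
- The arm moves only by the shell command python3 -m pendant 'ROWS'. ROWS is JSON, a list that holds one entry, the list of rows, each a list of 7 numbers: the opening, from 0 (shut) to 1 (fully open), then the shift along the tool's x, y, z in mm, then the turn, a rotation vector about the tool's x, y, z in rad. A call has 1 to 5 rows; each row is the pose to reach, as a shift and turn from the pose commanded when the call began, along the tool's axes at that moment; what a row does not reach only later rows make up. A row lasts 1/12 s, in which the tool goes at most 41.7 mm and 7.16 degrees, less where a joint would pass 70% of its speed; a pose out of reach is approached as far as the arm can. A call with a gripper value outside its range is refused whole. The fingers move at their own pace and stop on an object; the grip force is fixed at half the most. Time passes only in rows, so rows that repeat a pose let the fingers close. It gives the time, the measured TCP pose, the force, the opening and the grip force at its end, in the units of the state.
- ctrl.get_obs(): the state, without advancing time (a new reading comes with each control period).
- ctrl.camera(name): name is "scene" or "top"; returns the picture (400x640x3 uint8, red, green, blue); there is no depth.
- ctrl.camera_params(name): a dict with "mtx" (3x3 intrinsics, pixels), "distortion" ([k1, k2, p1, p2, k3] as OpenCV has them; the pictures are not rectified), "world_from_camera" (4x4, takes a point from camera to world coordinates). Camera axes: x right, y down, z forward; pixel columns grow to the right and rows downward; lengths in m; the calibration is good to about 2 mm. A picture is of the moment at which its call begins. camera_params takes no time and is no camera call.
- ctrl.hand_in(): hands the job in; it is judged then, once.
Trained networks look in the newest picture that a camera, given by its name, has taken for a name from the list of things; names that differ only in an ending like _2 or _b are one class to them, and where a whole thing is asked for, a point or a joint stands for the part that bears it (a point fixed in the world has none). Each returns a list of dicts, best first, with "confidence" (0 to 1); they miss things now and then, are a little off and sometimes report something else, mostly with a low value. They report only what shows in the picture. A call takes as long as a camera call. They do not tell look-alikes from the thing itself.
- ctrl.boxes_of(camera, name): "point" ([column, row] as shares, 0 to 1, of the picture: columns of its width, rows of its height, amid what is visible of it).
The state is a dict: "time_s": time; "q": joint angles; "dq": joint speeds; "joint_efforts": joint torques, N m; "eef_pos": TCP position; "eef_rot": TCP orientation; "wrist_force": force on the tool from outside, world axes, zero at the start; "torque": the same for the moment, N m; "opening": opening from 0.0 (shut) to 1.0 (fully open); "grasp_force": force on a finger pad.
Only numpy, scipy, OpenCV 4.12 (cv2) and the standard library are available. Lean on these libraries where they do the work, as an engineer would, in place of code of your own. Each camera call takes 0.05 s, during which the arm holds its last target. There are 200 camera calls.

## Task

Set the brass collet from the wooden rack in the green bench fixture: start with its red dot at the fixture's white line and, pressing lightly and never forcing it, turn it counter-clockwise until its keyway finds the pin hidden in the bore and it drops fully home, flange flat on the spindle. Then let go and swing the red hold-down lever counter-clockwise over the flange to its stop. Leave the other collets and the rest of the bench as they are.

Things in the scene. Friction and masses are not known exactly. Their poses are not given: they have to be found in the camera images.
- collet: Brass collet, upright in a rack hole, 0.18 to 0.29 kg. Origin: centre of its underside; z up its axis. In mm from there: tail 22 diameter, z 0 to 22; barrel 31 diameter, z 22 to 48, lower edge chamfered 1.2; flange 44 diameter, z 48 to 54; round nose z 54 to 94. A keyway 6.5 wide, 4.5 deep runs down the barrel on its -x side, marked by a red dot on the flange and a red line on top of the nose.
- nose (a point): On the collet's axis, 82 mm above its origin, in the plain round nose of 28 mm diameter: the place to grip it (the fingertips then stay clear of the flange below).
- fixture: Bench collet fixture, fixed: base plate 130 mm square, 12 high, round green body 68 mm diameter, in it a steel spindle. Origin: on the bench on the bore's axis; z up. A white line on the green body marks its -x side. A collet stopped by the pin stands 10 mm higher than one that is home; home, its flange lies on the spindle and its origin is 14 mm above the fixture's. More than 60 N on it is forcing.
- bore (a point): Centre of the bore's mouth in the spindle's face, 62 mm above the bench. Bore 32.5 mm diameter, 50 deep, 3 mm chamfer. In it a key pin, 5 mm wide, sticks 4 mm inward, its top 16 mm below the face. Seen from above the pin stands anywhere from 0.25 to 1.5 rad counter-clockwise from the white line (not measured). The spindle's brake holds it against 2 N m.
- lever (a joint): Hold-down lever, rad: 0 fully open, 1.31 against its stop with the toe over the flange; grows counter-clockwise seen from above. Starts at 0 to 0.25; stays where it is left; takes about 4 N at the grip. Its toe, 15 mm high, passes 1 mm above the flange of a collet that is home, and runs against the flange of one that is not.
- lever_grip (a point): Middle of the lever's upright round black grip, 18 mm diameter, which stands from 80 to 119 mm above the bench; this point is at 105 mm, 85 mm from the pivot.
- lever_pivot (a point): On the vertical axis about which the lever turns, 69 mm above the bench, 47 mm from the bore's axis.
- rack: Wooden collet rack, fixed, 66 x 190 x 54 mm, origin at the centre of its underside, three holes of 35 mm in a row along its y, 60 mm apart; a collet in it has its origin 6 mm above the bench.
- collet_steel: Bright steel collet of the same shape in the rack, not to be used. Origin as of the brass one.
- collet_dark: Dark blued collet of the same shape in the rack, not to be used. Origin as of the brass one.
- roller_b: Small black feed roller, 17 x 75 x 17 mm, lying on the bench; leave it.
- multimeter: Yellow and black multimeter, 150 x 78 x 48 mm; leave it.
- driver_blue: Screwdriver with a blue handle, 27 x 193 x 28 mm; leave it.
- tape_white: Roll of white tape, 68 mm diameter, 19 mm high; leave it.
- bracket_b: Bent steel bracket, 24 x 60 x 30 mm; leave it.
- cutters_blue: Side cutters with blue handles, 59 x 143 x 10 mm; leave them.
Things that resemble listed ones, but are neither listed nor needed, are in the scene too. Leave any blue look-alike of the collet alone.

How it is judged:
On the way, in this order (a step that is already met when the one before it is completed fails the run):
1. the brass collet stands fully home in the fixture while the lever is still open (z of collet in the frame of fixture below 0.0165 m and horizontal distance between collet and bore below 0.004 m and angle between collet's own z axis and vertical below 0.06 rad and value of joint lever below 0.6 rad), for 0.2 s.
2. the lever is swung over the flange of the seated collet (z of collet in the frame of fixture below 0.0165 m and horizontal distance between collet and bore below 0.004 m and angle between collet's own z axis and vertical below 0.06 rad and value of joint lever above 1.15 rad), for 0.2 s.
At the end, for the whole second after the job is handed in: The brass collet rests fully home in the fixture (origin less than 16.5 mm above the fixture's, within 4 mm of the bore's axis, upright within 0.06 rad) and at rest, and the lever is closed over its flange (more than 1.15 rad) (all of step 2 and linear speed of collet below 0.02 m/s); the robot touches nothing.
It fails at once if the collet is forced against the fixture with more than 60 N (contact force between collet and fixture above 60 N).
It fails at once if another collet is moved more than 20 mm (distance of any of collet_steel, collet_dark from where it was at the start of the episode above 0.02 m).
It fails at once if something else on the bench is moved more than 30 mm (distance of any of roller_b, multimeter, driver_blue, tape_white, bracket_b, cutters_blue from where it was at the start of the episode above 0.03 m).
It also fails if it takes over 70 s, if anything falls off the work surface, if the arm or the gripper's body presses on something with over 40 N, if the wrist force passes 120 N, or if a joint passes its speed limit or range.

## Working session

There is one attempt and no reset: what is moved stays moved. The work goes in short steps, Python scripts to look and compute and a shell command to move; the robot and the scene stay as the last step left them, time stands still between calls to the robot, and variables do not carry over. Pictures are saved under pics/ and viewed, at most 10 in all, crops included, and the job is handed in when it is done.

```bash
ls; mkdir -p pics
python3 - <<'E'
from bench import ctrl
import cv2,numpy as np
o=ctrl.get_obs();print({k:np.round(v,3).tolist() for k,v in o.items()})
for c in("scene","top"):
    im=ctrl.camera(c);cv2.imwrite(f"pics/{c}0.png",im[...,::-1])
    p=ctrl.camera_params(c);print(c,np.round(p["mtx"],1).tolist(),p["distortion"],np.round(p["world_from_camera"],3).tolist())
    for n in("collet","fixture","lever_grip","rack","nose"):
        print(n,[(np.round(np.array(d["point"])*[640,400]).tolist(),round(d["confidence"],2)) for d in ctrl.boxes_of(c,n)])
E
```

```text
pics
{'time_s': 0.0, 'q': [0.955, 0.182, 1.608, -0.0, 1.354, -0.206], 'dq': [0.001, -0.002, 0.0, 0.002, -0.001, 0.001], 'joint_efforts': [-0.002, -44.488, -35.133, -0.001, 0.009, 0.0], 'eef_pos': [0.229, 0.527, 0.404], 'eef_rot': [-0.0, 0.203, 0.979, -0.001], 'wrist_force': [-0.457, 0.388, 0.418], 'torque': [-0.009, 0.011, 0.069], 'grasp_force': 0.0, 'opening': 1.0}
scene [[458.0, 0.0, 321.8], [0.0, 458.0, 200.9], [0.0, 0.0, 1.0]] [-0.06974067  0.          0.          0.          0.        ] [[0.53, -0.389, 0.753, -0.398], [-0.848, -0.225, 0.48, -0.541], [-0.017, -0.893, -0.45, 0.702], [0.0, 0.0, 0.0, 1.0]]
collet [([360.0, 244.0], 0.79), ([259.0, 212.0], 0.61)]
fixture [([330.0, 228.0], 0.93)]
lever_grip [([335.0, 215.0], 0.73), ([260.0, 210.0], 0.65)]
rack [([255.0, 224.0], 0.66)]
nose [([360.0, 246.0], 0.81), ([260.0, 208.0], 0.59)]
top [[371.2, 0.0, 319.9], [0.0, 371.2, 200.3], [0.0, 0.0, 1.0]] [0.0147662 0.        0.        0.        0.       ] [[-0.029, -0.997, 0.072, 0.537], [-0.999, 0.03, 0.011, 0.102], [-0.013, -0.071, -0.997, 1.056], [0.0, 0.0, 0.0, 1.0]]
collet [([269.0, 238.0], 0.71), ([390.0, 229.0], 0.5), ([328.0, 194.0], 0.5)]
fixture [([331.0, 196.0], 0.96), ([439.0, 199.0], 0.26), ([384.0, 268.0], 0.2)]
lever_grip [([353.0, 207.0], 0.7), ([255.0, 238.0], 0.53)]
rack [([254.0, 238.0], 0.91), ([330.0, 194.0], 0.63)]
nose [([268.0, 237.0], 0.58), ([388.0, 234.0], 0.54)]
```

View pics/scene0.png

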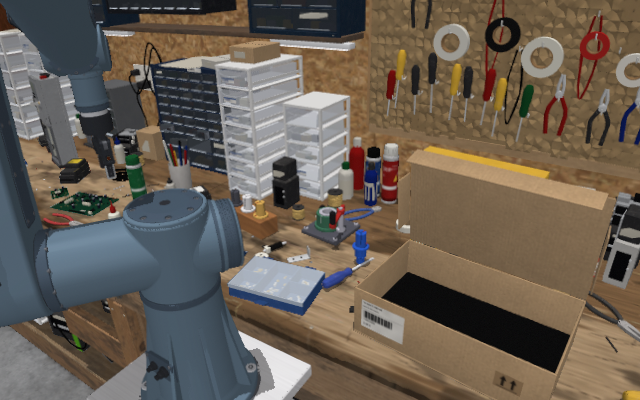

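View pics/top0.png

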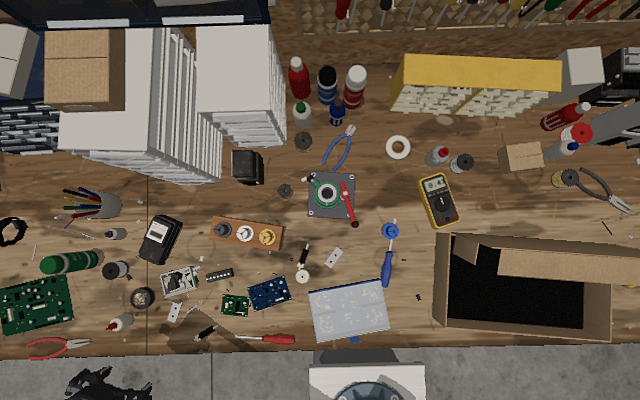

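Top view: the rack holds dark (222,229), steel (245,233) and brass (268,237). The blue look-alike is at (390,230) and is to be left alone. Brass at (268,237) fits the description because it is gold and in the wooden rack. I'll confirm it with one enlarged crop.

Run:
```python
import cv2,numpy as np
t=cv2.imread("pics/top0.png");s=cv2.imread("pics/scene0.png")
a=cv2.resize(t[165:255,205:375],(800,424),interpolation=cv2.INTER_CUBIC)
b=cv2.resize(s[180:250,220:380],(400,175),interpolation=cv2.INTER_CUBIC)
o=np.zeros((600,800,3),np.uint8);o[:424]=a;o[424:599,:400]=b
cv2.imwrite("pics/crop0.png",o)
```

```text
(no output)
```

View pics/crop0.png

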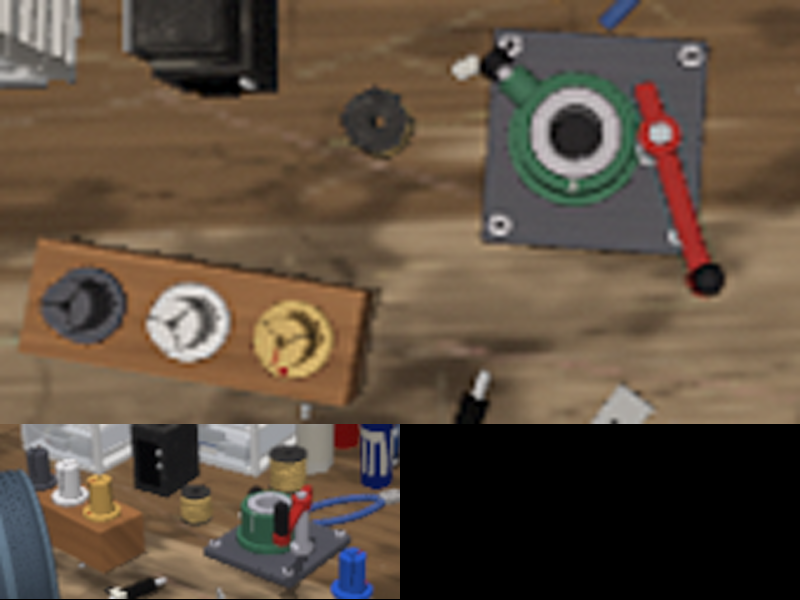

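The crop confirms brass at top-view pixel (267,237), red dot about (265,244), facing roughly toward -x. The bore is at (327,193), white line (327,204.5), lever pivot (345,193) and grip (355,224), so the lever is nearly open. Next I'll work out positions from these.

```bash
cat > h.py <<'E'
from bench import ctrl
import cv2,numpy as np
def ray(c,uv,z):
    p=ctrl.camera_params(c);T=np.array(p["world_from_camera"])
    n=cv2.undistortPoints(np.array([[uv]],float),np.array(p["mtx"]),np.array(p["distortion"]))[0,0]
    d=T[:3,:3]@[n[0],n[1],1.];o=T[:3,3]
    return (o+d*(z-o[2])/d[2])
def proj(c,X):
    p=ctrl.camera_params(c);T=np.linalg.inv(np.array(p["world_from_camera"]))
    return cv2.projectPoints(np.atleast_2d(np.array(X,float)),cv2.Rodrigues(T[:3,:3])[0],T[:3,3],np.array(p["mtx"]),np.array(p["distortion"]))[0][:,0]
def blob(im,lo,hi,box):
    x0,y0,x1,y1=box;h=cv2.cvtColor(im[y0:y1,x0:x1],cv2.COLOR_BGR2HSV)
    m=cv2.inRange(h,lo,hi)
    n,l,s,c=cv2.connectedComponentsWithStats(m);i=1+np.argmax(s[1:,4])
    cs,_=cv2.findContours((l==i).astype(np.uint8),cv2.RETR_EXTERNAL,cv2.CHAIN_APPROX_NONE)
    f=np.zeros_like(m);cv2.drawContours(f,[max(cs,key=len)],-1,1,-1);M=cv2.moments(f,True)
    return np.array([M["m10"]/M["m00"]+x0,M["m01"]/M["m00"]+y0]),M["m00"],np.array(s[i][:4])+[x0,y0,0,0]
E
python3 - <<'E'
from h import *
t=cv2.imread("pics/top0.png");r=lambda a:np.round(a,4).tolist()
b,a,s=blob(t,(15,60,60),(32,255,255),(255,222,280,252));print("brass",b,a,s,r(ray("top",b,.058)))
w,a,s=blob(t,(0,0,150),(180,50,255),(312,178,338,202));print("ring",w,a,s,r(ray("top",w,.062)))
g,a,s=blob(t,(35,70,40),(90,255,255),(308,175,343,212));print("green",g,a,s,r(ray("top",g,.058)))
rd,a,s=blob(t,(172,120,80),(180,255,255),(255,222,280,252));print("dot",rd,a,s,r(ray("top",rd,.06)))
print("dot man",r(ray("top",(265.1,243.8),.06)),"line",r(ray("top",(326.8,204.5),.058)))
k,a,s=blob(t,(0,0,0),(180,255,45),(345,215,365,235));print("grip",k,a,s,r(ray("top",k,.119)))
print("pivot",[r(ray("top",(345.2,193.3),z)) for z in(.08,.1)])
# plate corner screws & rack corners (crop px /4.706 + (205,165))
f=lambda x,y,z:r(ray("top",(205+x/4.706,165+y/4.706),z))
for n,c in dict(plate=[(511,44),(690,55),(676,237),(499,224)]).items(): print(n,[f(x,y,.012) for x,y in c])
print("rack",[f(x,y,.054) for x,y in[(38,240),(372,290),(352,405),(20,350)]],"cols",f(83,306,.058),f(189,323,.058))
E
```

```text
brass [266.85775862 236.43103448] 232.0 [259 228  17  18] [0.5156, 0.2575, 0.058]
ring [326.6        192.70740741] 270.0 [318 184  18  18] [0.628, 0.094, 0.062]
green [325.90769231 193.42461538] 650.0 [311 179  30  30] [0.6264, 0.0959, 0.058]
dot [265. 243.] 1.0 [265 243   1   1] [0.4984, 0.2625, 0.06]
dot man [0.4962, 0.2623, 0.06] line [0.5965, 0.0944, 0.058]
grip [355.06060606 223.57575758] 33.0 [352 221   7   6] [0.5426, 0.0253, 0.119]
pivot [[0.6232, 0.0452, 0.08], [0.6215, 0.0464, 0.1]]
plate [[0.6859, 0.1288, 0.012], [0.6758, 0.0215, 0.012], [0.5668, 0.0337, 0.012], [0.5777, 0.1391, 0.012]]
rack [[0.5748, 0.4026, 0.054], [0.5405, 0.2113, 0.054], [0.4755, 0.2242, 0.054], [0.5123, 0.4134, 0.054]] cols [0.5363, 0.376, 0.058] [0.5248, 0.3156, 0.058]
```

```bash
cat >> h.py <<'E'
from scipy.spatial.transform import Rotation as R
def go(x,y,z,th):
    "tool-frame delta (mm, rotvec) to TCP x,y,z, pointing down, finger line at angle th"
    o=ctrl.get_obs();q=np.array(o["eef_rot"]);A=R.from_quat(q[[1,2,3,0]])
    y_=np.array([np.cos(th),np.sin(th),0]);z_=np.array([0,0,-1.]);B=R.from_matrix(np.c_[np.cross(y_,z_),y_,z_])
    d=A.inv().apply(np.array([x,y,z])-o["eef_pos"])*1000
    Y=A.as_matrix()[:,1];print("d",np.round(d,1),"rot",np.round((A.inv()*B).as_rotvec(),3),"pos",np.round(o["eef_pos"],4),"th",round(np.arctan2(Y[1],Y[0]),3),"q",np.round(o["q"],2),"F",np.round(o["wrist_force"],1),"op",round(float(o["opening"]),3),"t",round(o["time_s"],2))
E
python3 -c "
from h import *
go(.5156,.2575,.36,-.17)"
```

```text
d [-370.3 -133.4   44.7] rot [ 0.    -0.     1.331] pos [0.2291 0.5274 0.4047] th 1.161 q [ 0.95  0.18  1.61  0.    1.35 -0.21] F [ 0.6 -0.4 -0.2] op 1.001 t 0.6
```

```bash
python3 -m pendant '[[[1,-370,-133,45,0,0,1.331],[1,-370,-133,45,0,0,1.331],[1,-370,-133,45,0,0,1.331],[1,-370,-133,45,0,0,1.331],[1,-370,-133,45,0,0,1.331]]]'; python3 -c "
from h import *
go(.5156,.2575,.36,-.17)"
```

```text
time_s: 1.02
eef_pos: [0.3808, 0.3842, 0.3811]
eef_rot: [0.0, 0.497, 0.868, 0.0]
wrist_force: [0.4, 1.2, -0.8]
opening: 1.0
grasp_force: 0.0
d [-177.5   52.2   21.1] rot [ 0.001 -0.     0.7  ] pos [0.3808 0.3842 0.3811] th 0.53 q [0.57 0.13 1.72 0.   1.3  0.04] F [ 0.4  1.2 -0.8] op 1.0 t 1.02
```

```bash
python3 -m pendant '[[[1,-177,52,21,0,0,0.7],[1,-177,52,21,0,0,0.7],[1,-177,52,21,0,0,0.7],[1,-177,52,21,0,0,0.7],[1,-177,52,21,0,0,0.7]]]' >/dev/null; python3 -c "
from h import *
go(.5156,.2575,.26,-.17)"
```

```text
d [ 0.9 -2.5 99.6] rot [0.001 0.001 0.072] pos [0.5179 0.2564 0.3596] th -0.098 q [ 0.25  0.23  1.64 -0.    1.27  0.35] F [ 0.   0.2 -0.1] op 0.998 t 1.43
```

```bash
python3 -m pendant '[[[1,1,-2.5,40,0,0,0.072],[1,1,-2.5,80,0,0,0.072],[1,1,-2.5,100,0,0,0.072],[1,1,-2.5,117,0,0,0.072],[1,1,-2.5,117,0,0,0.072]]]' ; python3 -c "
from h import *
im=ctrl.camera('scene');cv2.imwrite('pics/g.png',cv2.resize(im[150:270,190:370,::-1],(780,520),interpolation=cv2.INTER_CUBIC))
go(.5156,.2575,.243,-.17)"
```

```text
time_s: 1.85
eef_pos: [0.5108, 0.2605, 0.2387]
eef_rot: [-0.002, 0.762, 0.648, -0.003]
wrist_force: [-0.8, -0.2, -0.1]
opening: 1.001
grasp_force: 0.0
d [-2.7  4.4 -2. ] rot [-0.004  0.002  0.009] pos [0.5117 0.2608 0.2411] th -0.161 q [ 0.26  0.38  1.72 -0.    1.05  0.43] F [ 0.6 -0.   0.3] op 1.003 t 1.9
```

View pics/g.png

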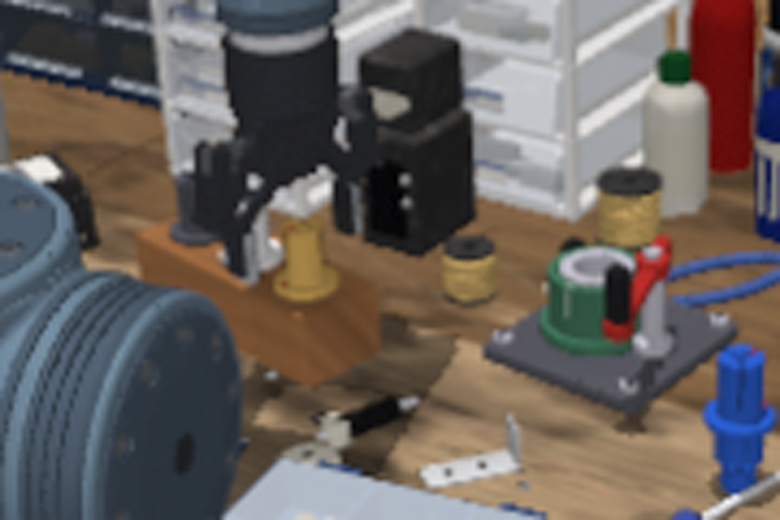

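The fingers straddle the brass nose, which stands at (305,250) in the crop. I'll settle the pose, then close.

```bash
python3 -m pendant '[[[1,0,0,0,0,0,0],[1,0,0,0,0,0,0]]]' >/dev/null; python3 -c "
from h import *
go(.5156,.2575,.243,-.17)"
```

```text
d [-3.6  2.8  1.8] rot [ 0.003 -0.001  0.009] pos [0.5134 0.2615 0.2448] th -0.161 q [ 0.27  0.37  1.72 -0.    1.05  0.43] F [-0.1  0.   0.5] op 1.001 t 2.07
```

```bash
python3 -m pendant '[[[1,-3.6,2.8,1.8,0,0,0.009],[1,-3.6,2.8,1.8,0,0,0.009],[0,-3.6,2.8,1.8,0,0,0.009],[0,-3.6,2.8,1.8,0,0,0.009],[0,-3.6,2.8,1.8,0,0,0.009]]]' >/dev/null;python3 -m pendant '[[[0,0,0,0,0,0,0],[0,0,0,0,0,0,0],[0,0,0,0,0,0,0],[0,0,0,0,0,0,0],[0,0,0,0,0,0,0]]]'; python3 -c "
from h import *
go(.5156,.2575,.243,-.17)"
```

```text
time_s: 2.9
eef_pos: [0.5148, 0.2573, 0.2415]
eef_rot: [0.0, 0.765, 0.645, 0.0]
wrist_force: [-2.4, -0.1, 2.6]
opening: 0.311
grasp_force: 59.0
d [ 0.4  0.7 -1.5] rot [ 0. -0.  0.] pos [0.5148 0.2573 0.2415] th -0.17 q [0.26 0.38 1.72 0.   1.04 0.43] F [-2.4 -0.1  2.6] op 0.311 t 2.9
```

```bash
python3 -m pendant '[[[0.5,0,0,-1,0,0,0],[0.5,0,0,-1,0,0,0],[0.5,0,0,-1,0,0,0],[0.5,0,0,-1,0,0,0.1],[0.5,0,0,-1,0,0,0.2]]]'; python3 -m pendant '[[[0.5,0,0,0,0,0,1.37],[0.5,0,0,0,0,0,1.37],[0.5,0,0,0,0,0,1.37],[0.5,0,0,0,0,0,1.37],[0.5,0,0,0,0,0,1.37]]]' >/dev/null;  python3 -m pendant '[[[0.5,0,0,0,0,0,0.745],[0.5,0,0,0,0,0,0.745],[0.5,0,0,0,0,0,0.745],[0.5,0,0,0,0,0,0.745],[0.5,0,0,0,0,0,0.745]]]' ; python3 -m pendant '[[[0.5,0,0,0,0,0,0.12],[0.5,0,0,0,0,0,0.12],[0.5,0,0,0,0,0,0.12]]]' >/dev/null; python3 -c "
from h import *
go(.5148,.2573,.243,-1.741)"
```

```text
time_s: 3.32
eef_pos: [0.5147, 0.2571, 0.242]
eef_rot: [-0.0, 0.826, 0.563, -0.0]
wrist_force: [0.1, 0.8, 0.3]
opening: 0.5
grasp_force: 0.0
time_s: 4.15
eef_pos: [0.5147, 0.2571, 0.242]
eef_rot: [0.0, 1.0, -0.028, -0.0]
wrist_force: [0.3, 0.5, -0.4]
opening: 0.497
grasp_force: 0.0
d [ 0.1 -0.2 -0.9] rot [0.    0.    0.005] pos [0.5147 0.2572 0.2421] th -1.736 q [0.26 0.38 1.72 0.   1.04 1.99] F [-0.5 -0.9 -0. ] op 0.504 t 4.4
```

```bash
python3 -m pendant '[[[0,0,0,0,0,0,0],[0,0,0,0,0,0,0],[0,0,0,0,0,0,0],[0,0,0,0,0,0,0],[0,0,0,0,0,0,0]]]'; python3 -m pendant '[[[0,0,0,-15,0,0,0],[0,0,0,-45,0,0,0],[0,0,0,-85,0,0,0],[0,0,0,-100,0,0,0],[0,0,0,-100,0,0,0]]]';  python3 -c "
from h import *
go(.628,.094,.343,-1.53)"
```

```text
time_s: 4.82
eef_pos: [0.5148, 0.2573, 0.2424]
eef_rot: [-0.0, 0.996, -0.084, 0.0]
wrist_force: [0.4, 0.2, 2.7]
opening: 0.305
grasp_force: 59.1
time_s: 5.23
eef_pos: [0.5161, 0.2576, 0.3467]
eef_rot: [-0.001, 0.996, -0.084, 0.004]
wrist_force: [1.6, 0.2, -1.9]
opening: 0.309
grasp_force: 60.7
d [137.8 142.5   4.3] rot [-0.003 -0.008 -0.21 ] pos [0.5161 0.2576 0.3467] th -1.74 q [ 0.26  0.24  1.66 -0.    1.23  2.  ] F [ 1.6  0.2 -1.9] op 0.309 t 5.23
```

```bash
python3 -m pendant '[[[0,35,36,0,0,0,-0.1],[0,63,65,0,0,0,-0.2],[0,92,95,0,0,0,-0.21],[0,120,124,0,0,0,-0.21],[0,138,143,1,0,0,-0.21]]]'; python3 -m pendant '[[[0,0,0,0,0,0,0],[0,0,0,0,0,0,0],[0,0,0,0,0,0,0]]]' >/dev/null;  python3 - <<'E'
from h import *
go(.628,.094,.343,-1.53)
o=[]
for c,b in(("top",(280,160,380,235)),("scene",(280,160,380,250))):
    im=ctrl.camera(c)[...,::-1].copy();cv2.imwrite(f"pics/{c}1.png",im)
    o.append(cv2.resize(im[b[1]:b[3],b[0]:b[2]],None,fx=4,fy=4,interpolation=cv2.INTER_CUBIC))
h=max(a.shape[0] for a in o);cv2.imwrite("pics/h1.png",np.hstack([cv2.copyMakeBorder(a,0,h-a.shape[0],0,0,0) for a in o]))
p=np.array(ctrl.get_obs()["eef_pos"]);b=np.array([p[0],p[1],p[2]-.237])
print(proj("scene",[b,b+[0,0,.054],b+[0,0,.094],[.628,.094,.062]])) 
E
```

```text
time_s: 5.65
eef_pos: [0.6274, 0.0902, 0.3388]
eef_rot: [0.0, 1.0, 0.02, -0.001]
wrist_force: [1.0, 0.2, -1.9]
opening: 0.311
grasp_force: 60.7
d [ 2.2 -0.9 -4.2] rot [-0.001  0.004 -0.001] pos [0.6259 0.093  0.3388] th -1.531 q [-0.04  0.37  1.51  0.    1.27  1.49] F [ 0.1  0.1 -2. ] op 0.31 t 5.9
[[326.77603644 198.74032527]
 [326.54238651 181.98188093]
 [326.36316658 169.17224154]
 [327.34813801 210.73891748]]
```

View pics/h1.png

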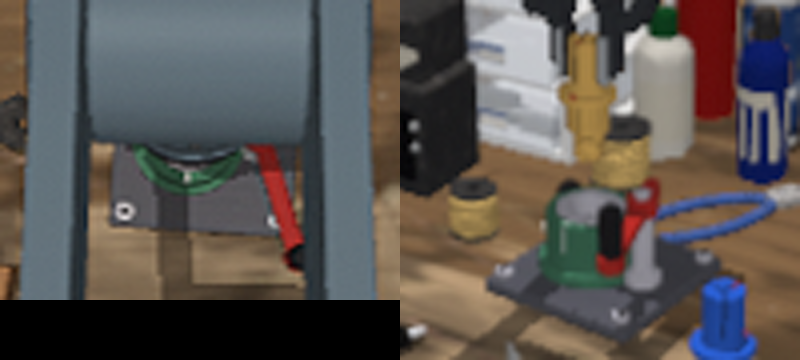

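The collet hangs upright with its underside at scene pixel about (326.5,198.7), which matches the projection. The ring centre is near (327.4,211) and agrees with the estimate, so I'll descend.

```bash
python3 -m pendant '[[[0,1,-0.5,10,0,0.004,0],[0,1.3,-0.6,25,0,0.004,0],[0,1.3,-0.6,40,0,0.004,0],[0,1.3,-0.6,54,0,0.004,0],[0,1.3,-0.6,54,0,0.004,0]]]'; python3 -m pendant '[[[0,0,0,0,0,0,0],[0,0,0,0,0,0,0]]]' >/dev/null; python3 -c "
from h import *
go(.6272,.0938,.28,-1.53)"
```

```text
time_s: 6.42
eef_pos: [0.6261, 0.0945, 0.283]
eef_rot: [-0.0, 1.0, 0.021, -0.001]
wrist_force: [-0.6, -0.4, -3.3]
opening: 0.309
grasp_force: 60.7
d [-1.   0.2  7.6] rot [ 0.    -0.005  0.001] pos [0.6281 0.094  0.2876] th -1.529 q [-0.04  0.43  1.54  0.    1.17  1.49] F [ 0.5 -0.4 -2.3] op 0.307 t 6.58
```

```bash
python3 -m pendant '[[[0,-0.8,0,3,0,-0.003,0],[0,-0.8,0,6,0,-0.003,0],[0,-0.8,0,8,0,-0.003,0],[0,-0.8,0,8,0,-0.003,0]]]' | grep -E 'pos|force'; python3 -m pendant '[[[0,0,0,1,0,0,0],[0,0,0,2,0,0,0],[0,0,0,3,0,0,0],[0,0,0,3,0,0,0]]]'| grep -E 'pos|force'; python3 -m pendant '[[[0,0,0,1,0,0,0],[0,0,0,2,0,0,0],[0,0,0,2,0,0,0]]]'| grep -E 'pos|force'; python3 -c "
from h import *
go(.6272,.0938,.26,-1.53)"
```

```text
eef_pos: [0.627, 0.0936, 0.2789]
wrist_force: [0.2, 0.3, -1.8]
grasp_force: 60.7
eef_pos: [0.6271, 0.0936, 0.276]
wrist_force: [-0.5, -0.3, -1.8]
grasp_force: 60.7
eef_pos: [0.6271, 0.0936, 0.2739]
wrist_force: [-0.2, 0.1, -2.2]
grasp_force: 60.7
d [ 0.1 -0.2 13.9] rot [-0.    -0.001 -0.   ] pos [0.6271 0.0936 0.2739] th -1.53 q [-0.04  0.45  1.55  0.    1.15  1.49] F [-0.2  0.1 -2.2] op 0.311 t 7.5
```

```bash
python3 -m pendant '[[[0,0,0,1,0,0,0],[0,0,0,2,0,0,0],[0,0,0,2,0,0,0]]]'| grep -E 'pos|force'; python3 -m pendant '[[[0,0,0,1,0,0,0],[0,0,0,2,0,0,0],[0,0,0,2,0,0,0]]]'| grep -E 'pos|force'
```

```text
eef_pos: [0.6271, 0.0936, 0.2719]
wrist_force: [-0.1, -0.5, -1.4]
grasp_force: 60.7
eef_pos: [0.6271, 0.0936, 0.2699]
wrist_force: [-0.3, 0.3, -1.8]
grasp_force: 60.7
```

```bash
python3 -m pendant '[[[0,0,0,1,0,0,0],[0,0,0,2,0,0,0],[0,0,0,2,0,0,0]]]'| grep -E 'pos|force'; python3 -m pendant '[[[0,0,0,1,0,0,0],[0,0,0,2,0,0,0],[0,0,0,2,0,0,0]]]'| grep -E 'pos|force';python3 -m pendant '[[[0,0,0,1,0,0,0],[0,0,0,2,0,0,0],[0,0,0,2,0,0,0]]]'| grep -E 'pos|force'
```

```text
eef_pos: [0.6271, 0.0936, 0.2679]
wrist_force: [-0.9, 0.0, -2.2]
grasp_force: 60.7
eef_pos: [0.6271, 0.0936, 0.266]
wrist_force: [-0.6, -0.5, -2.8]
grasp_force: 60.7
eef_pos: [0.6271, 0.0936, 0.2639]
wrist_force: [0.4, 0.4, -1.5]
grasp_force: 60.7
```

```bash
python3 -m pendant '[[[0,0,0,0.7,0,0,0],[0,0,0,1.4,0,0,0],[0,0,0,1.4,0,0,0]]]'| grep -E 'pos|force'; python3 -m pendant '[[[0,0,0,0.5,0,0,0],[0,0,0,1,0,0,0],[0,0,0,1,0,0,0]]]'| grep -E 'pos|force'
```

```text
eef_pos: [0.6271, 0.0936, 0.2626]
wrist_force: [-0.3, -0.0, -1.7]
grasp_force: 60.7
eef_pos: [0.6272, 0.0936, 0.2617]
wrist_force: [0.2, -0.1, -1.8]
grasp_force: 60.7
```

```bash
for i in 1; do python3 -m pendant '[[[0,0,0,0.5,0,0,0],[0,0,0,0.5,0,0,0]]]'| grep -E 'pos|t_force'; python3 -m pendant '[[[0,0,0,0.5,0,0,0],[0,0,0,0.5,0,0,0]]]'| grep -E 'pos|t_force'; python3 -m pendant '[[[0,0,0,0.5,0,0,0],[0,0,0,0.5,0,0,0]]]'| grep -E 'pos|t_force';  done
```

```text
eef_pos: [0.6272, 0.0936, 0.2612]
wrist_force: [0.5, 0.3, -1.8]
eef_pos: [0.6272, 0.0936, 0.2607]
wrist_force: [-0.6, -0.7, -1.3]
eef_pos: [0.6273, 0.0936, 0.2604]
wrist_force: [-0.1, -0.5, -0.9]
```

```bash
python3 -m pendant '[[[0,0,0,0.3,0,0,0],[0,0,0,0.3,0,0,0]]]'| grep -E 'pos|t_force'; python3 -m pendant '[[[0,0,0,0.3,0,0,0],[0,0,0,0.3,0,0,0]]]'| grep -E 'pos|t_force'; python3 -m pendant '[[[0,0,0,0.3,0,0,0],[0,0,0,0.3,0,0,0]]]'| grep -E 'pos|t_force'
```

```text
eef_pos: [0.6273, 0.0936, 0.2602]
wrist_force: [0.6, 0.4, 0.3]
eef_pos: [0.6274, 0.0936, 0.2601]
wrist_force: [-0.3, 0.7, 1.9]
eef_pos: [0.6274, 0.0936, 0.26]
wrist_force: [-0.5, -0.0, 2.0]
```

```bash
python3 -m pendant '[[[0,0,0,0.5,0,0,0],[0,0,0,0.9,0,0,0],[0,0,0,0.9,0,0,-0.04],[0,0,0,0.9,0,0,-0.08],[0,0,0,0.9,0,0,-0.12]]]'| grep -E 'pos|t_force'; python3 -m pendant '[[[0,0,0,0.3,0,0,-0.04],[0,0,0,0.3,0,0,-0.08],[0,0,0,0.3,0,0,-0.08]]]'| grep -E 'pos|t_force';python3 -c "
from h import *
go(.6272,.0938,.26,-1.53);print(ctrl.get_obs()['torque'])"
```

```text
eef_pos: [0.6274, 0.0943, 0.2596]
wrist_force: [-2.6, 3.0, 8.0]
eef_pos: [0.6274, 0.0942, 0.2593]
wrist_force: [-1.8, 1.7, 7.4]
d [-0.3  0.4 -0.7] rot [-0.001 -0.002  0.202] pos [0.6274 0.0942 0.2593] th -1.328 q [-0.04  0.47  1.55  0.    1.12  1.29] F [-1.8  1.7  7.4] op 0.307 t 10.92
[ 0.44756439  0.52008825 -0.03940111]
```

```bash
ok(){ grep -E 'pos|t_force' | tee /dev/stderr | awk '/pos/{gsub("]","");exit !($4>0.2585)}'; }
python3 -m pendant '[[[0,0,0,0,0,0,-0.04],[0,0,0,0,0,0,-0.08],[0,0,0,0,0,0,-0.12],[0,0,0,0,0,0,-0.12]]]'|ok && python3 -m pendant '[[[0,0,0,0,0,0,-0.04],[0,0,0,0,0,0,-0.08],[0,0,0,0,0,0,-0.12],[0,0,0,0,0,0,-0.12]]]'|ok && python3 -m pendant '[[[0,0,0,0,0,0,-0.04],[0,0,0,0,0,0,-0.08],[0,0,0,0,0,0,-0.12],[0,0,0,0,0,0,-0.12]]]'|ok; python3 -c "
from h import *
go(.6272,.0938,.26,-1.53);print(ctrl.get_obs()['torque'])"
```

```text
d [ 0.4  0.  -2.6] rot [-0.     0.     0.441] pos [0.6269 0.0936 0.2574] th -1.089 q [-0.04  0.47  1.56  0.    1.12  1.05] F [-0.   0.4 -3. ] op 0.306 t 11.58
[0.00945369 0.04161115 0.02245236]eef_pos: [0.6269, 0.0936, 0.2574]
wrist_force: [-0.0, 0.4, -3.0]
```

It dropped at about 0.44 rad and the force is back to weight only, so the keyway is on the pin. I'll lower it gently.

```bash
python3 -m pendant '[[[0,0,0,0.7,0,0,0],[0,0,0,1.4,0,0,0],[0,0,0,1.4,0,0,0]]]'| grep -E 'pos|t_force'; python3 -m pendant '[[[0,0,0,0.7,0,0,0],[0,0,0,1.4,0,0,0],[0,0,0,1.4,0,0,0]]]'| grep -E 'pos|t_force'; python3 -m pendant '[[[0,0,0,0.7,0,0,0],[0,0,0,1.4,0,0,0],[0,0,0,1.4,0,0,0]]]'| grep -E 'pos|t_force'; python3 -c "
from h import *
print(ctrl.get_obs()['torque'])"
```

```text
eef_pos: [0.627, 0.0936, 0.2563]
wrist_force: [0.3, 0.2, -2.5]
eef_pos: [0.6272, 0.0936, 0.2552]
wrist_force: [0.1, -0.5, -1.7]
eef_pos: [0.6272, 0.0936, 0.2538]
wrist_force: [-0.6, -0.0, -2.1]
[0.06035458 0.00330174 0.05612478]
```

```bash
python3 -m pendant '[[[0,0,0,0.7,0,0,0],[0,0,0,1.2,0,0,0],[0,0,0,1.2,0,0,0]]]'| grep -E 'pos|t_force'; python3 -m pendant '[[[0,0,0,0.6,0,0,0],[0,0,0,0.6,0,0,0]]]'| grep -E 'pos|t_force'; python3 -m pendant '[[[0,0,0,0.6,0,0,0],[0,0,0,0.6,0,0,0]]]'| grep -E 'pos|t_force'
```

```text
eef_pos: [0.6272, 0.0936, 0.2527]
wrist_force: [0.1, -0.3, -1.5]
eef_pos: [0.6272, 0.0936, 0.2521]
wrist_force: [-0.8, 0.3, -1.4]
eef_pos: [0.6272, 0.0936, 0.2515]
wrist_force: [-0.4, -0.2, -2.0]
```

```bash
python3 -m pendant '[[[0,0,0,0.6,0,0,0],[0,0,0,0.6,0,0,0]]]'| grep -E 'pos|t_force'; python3 -m pendant '[[[0,0,0,0.6,0,0,0],[0,0,0,0.6,0,0,0]]]'| grep -E 'pos|t_force'; python3 -m pendant '[[[0,0,0,0.5,0,0,0],[0,0,0,0.5,0,0,0]]]'| grep -E 'pos|t_force'; python3 -m pendant '[[[0,0,0,0.5,0,0,0],[0,0,0,0.5,0,0,0]]]'| grep -E 'pos|t_force'
```

```text
eef_pos: [0.6272, 0.0936, 0.2509]
wrist_force: [0.0, -0.9, -1.5]
eef_pos: [0.6273, 0.0936, 0.2505]
wrist_force: [-0.3, -0.3, -1.5]
eef_pos: [0.6273, 0.0936, 0.2505]
wrist_force: [-1.7, -0.0, 2.7]
eef_pos: [0.6273, 0.0936, 0.2504]
wrist_force: [-3.0, 1.0, 6.4]
```

Home: it stopped at TCP z 0.2504 as predicted, with about 8 N. Now I'll release and rise.

```bash
python3 -m pendant '[[[0,0,0,-1,0,0,0],[0.5,0,0,-1,0,0,0],[0.5,0,0,-1,0,0,0],[0.5,0,0,-1,0,0,0],[0.5,0,0,-1,0,0,0]]]'| grep -E 'pos|t_force'; python3 -m pendant '[[[0.5,0,0,-10,0,0,0],[0.5,0,0,-30,0,0,0],[0.5,0,0,-60,0,0,0],[0.5,0,0,-70,0,0,0],[0.5,0,0,-70,0,0,0]]]'| grep -E 'pos|t_force';python3 - <<'E'
from h import *
go(.5412,.0252,.32,-1.31)
im=ctrl.camera("scene")[...,::-1];cv2.imwrite("pics/s2.png",im);cv2.imwrite("pics/h2.png",cv2.resize(im[160:260,270:390],(720,600),interpolation=cv2.INTER_CUBIC))
E
```

```text
eef_pos: [0.6273, 0.0936, 0.2504]
wrist_force: [1.1, -0.1, 0.8]
eef_pos: [0.6286, 0.0936, 0.3249]
wrist_force: [1.1, -0.5, 0.3]
d [-109.1   20.2    4.2] rot [ 0.003 -0.008  0.22 ] pos [0.6286 0.0936 0.3249] th -1.09 q [-0.04  0.39  1.52  0.    1.23  1.05] F [ 1.1 -0.5  0.3] op 0.496 t 14.42
```

View pics/h2.png

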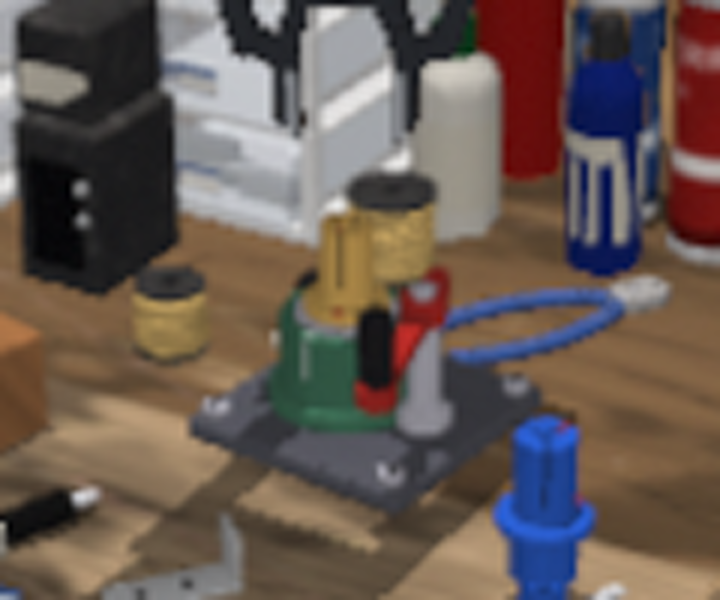

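The collet is seated with its flange on the spindle, and the gripper is clear. The lever grip is at scene pixel about (332,217). I'll move over the grip.

```bash
python3 -m pendant '[[[0.45,-36,7,0,0,0,0.11],[0.45,-73,14,0,0,0,0.22],[0.45,-109,20,4,0,0,0.22],[0.45,-109,20,4,0,0,0.22],[0.45,-109,20,4,0,0,0.22]]]' | grep -E 'pos|t_force';python3 - <<'E'
from h import *
go(.5412,.0252,.26,-1.31)
print(proj("scene",[[.5412,.0252,.119],[.5412,.0252,.1]]),ray("top",(390,230),.06))
E
```

```text
eef_pos: [0.5378, 0.0248, 0.3142]
wrist_force: [0.3, -0.2, -0.3]
d [ 3.5  0.5 54.2] rot [-0.002  0.003 -0.002] pos [0.5378 0.0248 0.3142] th -1.312 q [-0.17  0.2   1.78  0.    1.17  1.14] F [ 0.3 -0.2 -0.3] op 0.452 t 14.88
[[332.07709795 211.13376379]
 [332.12698566 217.28093029]] [ 0.52321816 -0.07181777  0.06      ]
```

```bash
python3 -m pendant '[[[0.45,2,0,15,0,0,0],[0.45,2,0,30,0,0,0],[0.45,2,0,45,0,0,0],[0.45,2,0,54,0,0,0],[0.45,2,0,54,0,0,0]]]' | grep -E 'pos|t_force';python3 -m pendant '[[[0.28,0,0,0,0,0,0],[0.28,0,0,0,0,0,0],[0.28,0,0,0,0,0,0]]]'
python3 - <<'E'
from h import *
for a in(.3,.6,.9,1.2,1.35):
    f=3.403+a;go(.623+.085*np.cos(f),.0468+.085*np.sin(f),.26,-1.31+a)
E
```

```text
eef_pos: [0.5412, 0.0265, 0.2596]
wrist_force: [0.3, 0.1, 1.3]
time_s: 15.55
eef_pos: [0.5424, 0.026, 0.2632]
eef_rot: [0.0, 0.991, 0.13, 0.001]
wrist_force: [-0.2, 0.4, 0.0]
opening: 0.278
grasp_force: 0.0
d [ 2.1 25.9  3.2] rot [ 0.001 -0.002 -0.3  ] pos [0.5424 0.026  0.2632] th -1.31 q [-0.17  0.28  1.8   0.    1.06  1.14] F [-0.2  0.4  0. ] op 0.278 t 15.55
d [13.1 48.8  3.3] rot [ 0.002 -0.002 -0.6  ] pos [0.5424 0.026  0.2632] th -1.31 q [-0.17  0.28  1.8   0.    1.06  1.14] F [-0.2  0.4  0. ] op 0.278 t 15.55
d [30.5 67.4  3.4] rot [ 0.002 -0.002 -0.9  ] pos [0.5424 0.026  0.2632] th -1.31 q [-0.17  0.28  1.8   0.    1.06  1.14] F [-0.2  0.4  0. ] op 0.278 t 15.55
d [52.5 80.   3.4] rot [ 0.002 -0.002 -1.2  ] pos [0.5424 0.026  0.2632] th -1.31 q [-0.17  0.28  1.8   0.    1.06  1.14] F [-0.2  0.4  0. ] op 0.278 t 15.55
d [64.7 83.7  3.5] rot [ 2.00e-03 -1.00e-03 -1.35e+00] pos [0.5424 0.026  0.2632] th -1.31 q [-0.17  0.28  1.8   0.    1.06  1.14] F [-0.2  0.4  0. ] op 0.278 t 15.55
```

```bash
python3 -m pendant '[[[0.28,-1,9,1,0,0,-0.1],[0.28,0,18,2,0,0,-0.2],[0.28,2,26,2,0,0,-0.3],[0.28,5,34,2,0,0,-0.4],[0.28,9,42,2,0,0,-0.5]]]' | grep -E 'pos|t_force';python3 -m pendant '[[[0.28,0,0,0,0,0,0]]]'|grep -E 'pos|t_force'
python3 - <<'E'
from h import *
for a in(.7,.9,1.0,1.2,1.3):
    f=3.403+a;go(.623+.085*np.cos(f),.0468+.085*np.sin(f),.261,-1.31+a)
E
```

```text
eef_pos: [0.5615, -0.0119, 0.2614]
wrist_force: [-1.0, 4.9, 2.5]
eef_pos: [0.5621, -0.0129, 0.2614]
wrist_force: [-0.9, -0.7, 0.0]
d [ 1.9 15.7  0.4] rot [ 0.002 -0.002 -0.197] pos [ 0.5621 -0.0129  0.2614] th -0.807 q [-0.23  0.32  1.75  0.    1.07  0.57] F [-0.9 -0.7  0. ] op 0.278 t 16.05
d [ 6.9 31.9  0.4] rot [ 0.002 -0.001 -0.397] pos [ 0.5621 -0.0129  0.2614] th -0.807 q [-0.23  0.32  1.75  0.    1.07  0.57] F [-0.9 -0.7  0. ] op 0.278 t 16.05
d [10.6 39.5  0.5] rot [ 0.002 -0.001 -0.497] pos [ 0.5621 -0.0129  0.2614] th -0.807 q [-0.23  0.32  1.75  0.    1.07  0.57] F [-0.9 -0.7  0. ] op 0.278 t 16.05
d [20.1 53.6  0.5] rot [ 0.003 -0.001 -0.697] pos [ 0.5621 -0.0129  0.2614] th -0.807 q [-0.23  0.32  1.75  0.    1.07  0.57] F [-0.9 -0.7  0. ] op 0.278 t 16.05
d [25.9 59.8  0.5] rot [ 0.003 -0.001 -0.797] pos [ 0.5621 -0.0129  0.2614] th -0.807 q [-0.23  0.32  1.75  0.    1.07  0.57] F [-0.9 -0.7  0. ] op 0.278 t 16.05
```

```bash
python3 -m pendant '[[[0.28,0.5,8,0,0,0,-0.1],[0.28,2,16,0,0,0,-0.2],[0.28,4,24,0,0,0,-0.3],[0.28,7,32,0,0,0,-0.4],[0.28,10.5,39.5,0,0,0,-0.5]]]' | grep -E 'pos|t_force';python3 -m pendant '[[[0.28,0,0,0,0,0,0]]]'|grep -E 'pos|t_force'
python3 - <<'E'
from h import *
for a in(1.1,1.2,1.3,1.4):
    f=3.403+a;go(.623+.085*np.cos(f),.0468+.085*np.sin(f),.261,-1.31+a)
E
```

```text
eef_pos: [0.5958, -0.0334, 0.2608]
wrist_force: [-3.9, 1.9, 3.2]
eef_pos: [0.5967, -0.0338, 0.2608]
wrist_force: [0.7, -0.5, 0.9]
d [ 0.2  9.  -0.2] rot [ 0.002 -0.    -0.1  ] pos [ 0.5967 -0.0338  0.2608] th -0.31 q [-0.26  0.39  1.65  0.    1.09  0.05] F [ 0.7 -0.5  0.9] op 0.275 t 16.55
d [ 1.5 17.4 -0.1] rot [ 0.002 -0.    -0.2  ] pos [ 0.5967 -0.0338  0.2608] th -0.31 q [-0.26  0.39  1.65  0.    1.09  0.05] F [ 0.7 -0.5  0.9] op 0.275 t 16.55
d [ 3.6 25.7 -0.1] rot [ 0.002  0.    -0.3  ] pos [ 0.5967 -0.0338  0.2608] th -0.31 q [-0.26  0.39  1.65  0.    1.09  0.05] F [ 0.7 -0.5  0.9] op 0.275 t 16.55
d [ 6.5 33.6 -0.1] rot [ 0.002  0.    -0.4  ] pos [ 0.5967 -0.0338  0.2608] th -0.31 q [-0.26  0.39  1.65  0.    1.09  0.05] F [ 0.7 -0.5  0.9] op 0.275 t 16.55
```

```bash
python3 -m pendant '[[[0.28,0.2,5,0,0,0,-0.05],[0.28,0.2,9,0,0,0,-0.1],[0.28,0.2,9,0,0,0,-0.1]]]' | grep -E 'pos|t_force';python3 -m pendant '[[[0.28,0.1,3,0,0,0,-0.04],[0.28,0.1,3,0,0,0,-0.04]]]'|grep -E 'pos|t_force';python3 -m pendant '[[[0.28,0.1,3,0,0,0,-0.04],[0.28,0.1,3,0,0,0,-0.04]]]'|grep -E 'pos|t_force';python3 -m pendant '[[[0.28,0.1,3,0,0,0,-0.04],[0.28,0.1,3,0,0,0,-0.04]]]'|grep -E 'pos|t_force'
```

```text
eef_pos: [0.6046, -0.0359, 0.2605]
wrist_force: [-0.6, 1.0, 1.4]
eef_pos: [0.6074, -0.0364, 0.2605]
wrist_force: [-2.6, 1.2, 0.4]
eef_pos: [0.6104, -0.0368, 0.2604]
wrist_force: [-2.1, 0.7, 1.4]
eef_pos: [0.6135, -0.0372, 0.2604]
wrist_force: [-2.4, 1.9, 1.0]
```

```bash
python3 -m pendant '[[[0.28,0.1,3,0,0,0,-0.04],[0.28,0.1,3,0,0,0,-0.04]]]'|grep -E 'pos|t_force';python3 -m pendant '[[[0.28,0.1,3,0,0,0,-0.04],[0.28,0.1,3,0,0,0,-0.04]]]'|grep -E 'pos|t_force';python3 -m pendant '[[[0.28,0.1,2,0,0,0,-0.03],[0.28,0.1,2,0,0,0,-0.03]]]'|grep -E 'pos|t_force'
```

```text
eef_pos: [0.6165, -0.0374, 0.2603]
wrist_force: [-2.0, 1.5, 0.6]
eef_pos: [0.6186, -0.0374, 0.2601]
wrist_force: [-9.4, 1.7, 5.4]
eef_pos: [0.6195, -0.0371, 0.26]
wrist_force: [-15.1, 2.3, 10.8]
```

The lever is at its stop, with force rising to 15 N. I'll back off, open, lift clear and look.

```bash
python3 -m pendant '[[[0.28,0,-2,0,0,0,0],[0.45,0,-2,0,0,0,0],[0.45,0,-2,0,0,0,0],[0.45,0,-2,0,0,0,0],[0.45,0,-2,-10,0,0,0]]]'|grep -E 'pos|t_force';python3 -m pendant '[[[0.45,0,0,-20,0,0,0],[0.45,0,0,-50,0,0,0],[0.45,0,0,-85,0,0,0],[0.45,0,0,-110,0,0,0],[0.45,0,0,-110,0,0,0]]]'|grep -E 'pos|t_force';python3 -m pendant '[[[0.45,-40,0,0,0,0,0],[0.45,-80,0,0,0,0,0],[0.45,-120,0,0,0,0,0],[0.45,-120,0,0,0,0,0],[0.45,-120,0,0,0,0,0]]]'|grep -E 'pos|t_force';python3 - <<'E'
from h import *
o=[]
for c,b in(("top",(285,150,385,240)),("scene",(280,170,380,260))):
    im=ctrl.camera(c)[...,::-1].copy();cv2.imwrite(f"pics/{c}3.png",im)
    o.append(cv2.resize(im[b[1]:b[3],b[0]:b[2]],None,fx=4,fy=4,interpolation=cv2.INTER_CUBIC))
cv2.imwrite("pics/h3.png",np.hstack(o))
go(.6,0,.3,0)
E
```

```text
eef_pos: [0.6191, -0.0377, 0.2689]
wrist_force: [-0.8, 0.5, -1.3]
eef_pos: [0.6214, -0.038, 0.3886]
wrist_force: [0.3, 0.2, 1.2]
eef_pos: [0.6218, -0.1601, 0.3806]
wrist_force: [-0.9, 0.5, 0.4]
d [157.7 -18.9  80.4] rot [ 0.001 -0.001  0.019] pos [ 0.6219 -0.1574  0.3804] th 0.019 q [-0.43  0.35  1.45  0.    1.34 -0.45] F [-0.4  0.6 -0.3] op 0.447 t 19.15
```

View pics/h3.png

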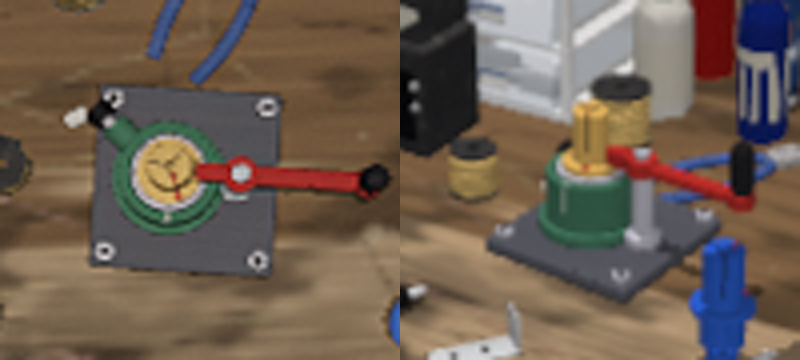

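The collet sits flat at crop pixel (167,172), with the lever toe over its flange and the grip at (375,180). The arm is clear, so I'm handing in.

```bash
python3 -c "
from bench import ctrl
print(ctrl.hand_in())"
```

```text
the job is handed in; nothing more can be done
None
```

The brass collet is fully home in the green fixture, and the red lever is swung over its flange to its stop. The robot was clear of everything when I handed the job in at about 19 s; hand-in returned no verdict.

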